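Raise the filtration guard and slide the receiving tray home

TASK

On the filtration station, push the green counterweighted guard bar up past its balance point with your fingertips so that it stays raised by itself. Then push the blue tray straight back under the funnels until it is fully home against the rear stop. Only push: do not lift the tray or anything else, keep the two jars in it upright, and leave the other things on the bench alone.

Things in the scene. Friction and masses are not known exactly. Their poses are not given: they have to be found in the camera images.
- station: fixed filtration station: grey base plate 6 mm thick, 230 mm wide, x from -170 to +100 mm; white cheek plates at y = +-110 mm (x -30 to +85, 136 mm high); tray guide rails, inner faces y = +-86 mm, tops 20 mm up. Origin on the bench under the hinge axis, midway between the cheeks; x points to its back, away from the robot (turned up to 0.25 rad), z up.
- guard (a joint): guard angle, rad. 0 = lowered: two steel arms (y = +-131 mm, red counterweights on the tails, out to y = +-150 mm) slope up from the hinge to the bar at 0.3 rad; grows as the bar swings up and back about the station's y axis, 80 mm above the bench. Balance near 0.7: below it falls back, beyond it tips by itself to the stop at 1.45 and stays. About 1 N at the bar starts it.
- bar: round green bar joining the front ends of the guard's arms, 18 mm in diameter, 268 mm long along its own y. Origin at its centre, 170 mm from the hinge axis: lowered, 162 mm in front of it and 130 mm above the bench; upright, 250 mm above the bench. The space in front of it and under it, down to the base plate, is free.
- guard_hinge (a point): point on the fixed hinge axis midway between the cheeks, 80 mm above the bench
- stop_face (a point): middle of the rear stop's front face where the tray's back wall must come to rest: station x = +80 mm, 25 mm above the bench (stop top 41 mm). Three steel funnels hang over it at station x = +60 mm, outlets 90 mm and rims 207 mm above the bench
- tray: loose open blue tray 140 (along station x) x 160 x 50 mm, wall 4 mm, 0.3 to 0.65 kg plus two jars, on the base plate between the rails, behind the lowered bar. Origin: centre of its underside; axes as the station's; front wall 70 mm in front. It starts 55 to 75 mm short of home; home, its origin is at station x = +10 mm. Best pushed at the middle of its front wall.
- jar_a: amber jar with a white cap, 42 mm diameter, 50 mm high, standing loose in the tray; origin at the centre of its base
- jar_b: amber jar with a black cap, 42 mm diameter, 50 mm high, standing loose in the tray; origin at the centre of its base
- beaker: glass beaker, 68 mm diameter, 90 mm high, standing to the left of the station; origin at the centre of its base; leave alone
- wash: white wash bottle with a red cap, 60 mm diameter, 130 mm high, standing to the right of the station; origin at the centre of its base; leave alone
- reagent: amber reagent bottle with a blue cap, 72 mm diameter, 140 mm high, front left; origin at the centre of its base; leave alone
- dish: white shallow dish, 90 mm diameter, 18 mm high, front right; origin at the centre of its base; leave alone
- spatula: steel spatula 170 mm long lying at the far left, beyond the beaker; origin near its middle, length along its x; leave alone
There are look-alikes about, which are no part of the job. Leave any red look-alike of the jar_a alone.

How it is judged:
By the outcome, as a careful person would: the job done as asked, in the order asked, and still so for the second after the job is handed in, with the robot touching nothing.
It also fails if it takes over 45 s, if anything falls off the work surface, if the arm or the gripper's body presses on something with over 40 N, if the wrist force passes 120 N, or if a joint passes its speed limit or range.

ROBOT

A 6-joint arm with a two-finger parallel gripper is mounted at the origin on the work surface. World frame = base frame: x ahead of the robot, y to its left, z up, the work surface at z = 0. Lengths are in m, angles in degrees, forces in N, time in s.
With the tool pointing down it reaches from about 0.325 to 0.85 m from the base axis. Payload 15.5 kg.
Tool frame: the origin (TCP) lies midway between the tips of the shut fingers; the grasp point (between the pads) lies 19 mm behind it; y points along the fingers, x is the direction in which the jaws open and shut, and the axes are right-handed (so a half turn about y gives the same grasp; the last joint's range is limited). The gripper opens to 91 mm and grips with 3 to 60 N. Pads are 32 mm wide; open, the fingers measure 118 mm over their backs; the gripper's body (76 mm by 178 mm) begins 60 mm behind the grasp point.
Start: joints at [61.278, 28.281, 77.091, -0, 74.628, -5.472], TCP at [0.247, 0.574, 0.214] pointing down, gripper open.
Joint ranges: [-166.48, 166.48], [-47.26, 123.95], [12.59, 153.08], [-70.14, 250.14], [6.76, 159.57], [-176.63, 176.63]. Speed limits (degrees/s): [108.29, 108.29, 147.25, 172.46, 172.46, 172.46].

INTERFACE

Orientations are given as a 3x3 rotation matrix whose columns are the frame's x, y, z axes.
In Python, from bench import ctrl gives the robot as it stands. The module is installed in compiled form; this text tells all that it offers. Calls block until the motion is done:
- ctrl.goto(position, orientation): joint-space move of the TCP to a pose.
- ctrl.move_l(position, vel=0.15, ori=None, contact_N=None): straight line of the TCP; ori=None keeps the orientation; vel is the mean speed in m/s. With contact_N (N) it stops when the force on the tool has changed by that much, and returns True; else False.
- ctrl.movej(angles): joint-space move.
- ctrl.command_gripper(opening): opening from 0.0 (shut) to 1.0 (fully open); the grip force is fixed at half the most; returns when the fingers have stopped.
- ctrl.sleep(seconds).
- ctrl.ik(position, orientation): joint angles nearest the present ones, or None.
- ctrl.read_camera(name): name is "scene" or "top"; returns the picture (400x640x3 uint8, blue, green, red); there is no depth.
- ctrl.camera_params(name): a dict with "fx", "fy", "cx", "cy" (pixels), "pose" (4x4, takes a point from camera to world coordinates). Camera axes: x right, y up, looking along -z (the intrinsics and any distortion apply to the point x, -y, -z); pixel columns grow to the right and rows downward; lengths in m; the calibration is good to about 2 mm. A picture is of the moment at which its call begins. camera_params takes no time and is no camera call.
A pose or a line that the arm cannot do raises ctrl.MotionError and nothing moves.
- ctrl.sign_off(): hands the job in, once; it reports no verdict.
Readings, each from a call of its own:
- ctrl.current_t(): time.
- ctrl.current_q(): joint angles.
- ctrl.current_dq(): joint speeds.
- ctrl.current_effort(): joint torques, N m.
- ctrl.current_tool_pos(): TCP position.
- ctrl.current_eef_rot(): TCP orientation.
- ctrl.current_contact_force(): force on the tool from outside, world axes, zero at the start.
- ctrl.current_wrist_torque(): the same for the moment, N m.
- ctrl.current_grip_width(): opening from 0.0 (shut) to 1.0 (fully open).
Only numpy, scipy, OpenCV 4.12 (cv2) and the standard library are available. Lean on these libraries where they do the work, as an engineer would, in place of code of your own. Each camera call takes 0.05 s, during which the arm holds its last target.

## Working session

There is one attempt and no reset: what is moved stays moved. The work goes in short steps, each a Python script; the robot and the scene stay as the last script left them, time stands still between calls to the robot, and variables do not carry over. Pictures are saved under pics/ and viewed, and the job is handed in when it is done.

```bash
mkdir -p pics; python3 - <<'E'
from bench import ctrl
import cv2
for n in("scene","top"):
    cv2.imwrite(f"pics/{n}0.png",ctrl.read_camera(n)); p=ctrl.camera_params(n); print(n,p)
print(ctrl.current_t())
E
```

```text
scene {'fx': 381.2030128227896, 'fy': 381.2030128227896, 'cx': 320.32013131680276, 'cy': 197.21689803340428, 'pose': array([[ 0.87704383, -0.3537539 ,  0.325042  ,  0.92472725],
       [ 0.48009515,  0.66989991, -0.56634156, -0.56428143],
       [-0.01740007,  0.65275746,  0.75736711,  0.88921454],
       [ 0.        ,  0.        ,  0.        ,  1.        ]])}
top {'fx': 364.0405949923369, 'fy': 364.0405949923369, 'cx': 317.15862567802, 'cy': 196.59520085767454, 'pose': array([[ 0.00529624,  0.98844352, -0.15149706,  0.44715695],
       [-0.99987888,  0.00301736, -0.01526834,  0.02216321],
       [-0.01463477,  0.15155957,  0.98833978,  1.15501001],
       [ 0.        ,  0.        ,  0.        ,  1.        ]])}
0.1
```

View pics/scene0.png

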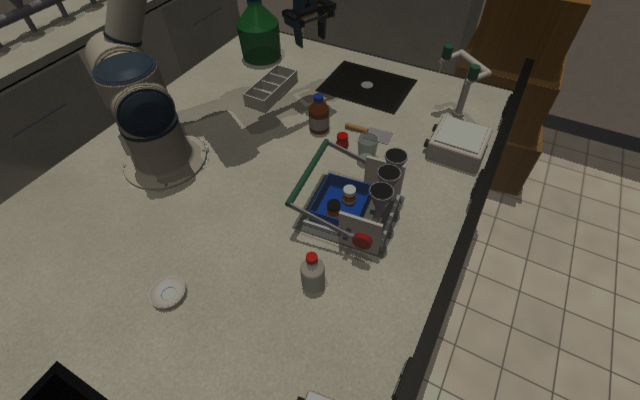

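View pics/top0.png

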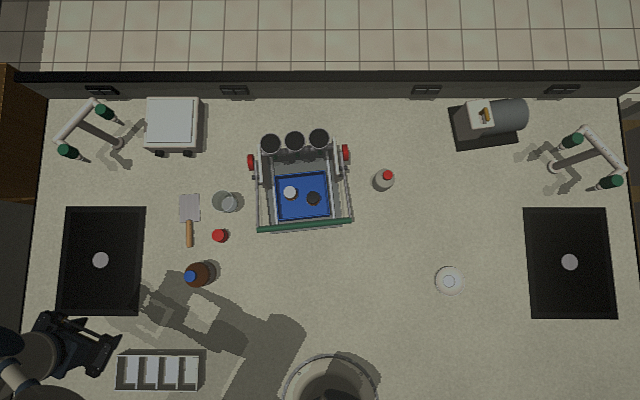

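The scene view shows the lowered green bar from about (327,143) to (291,204), the blue tray near (340,200), and the wash bottle at (313,272). In the top view the bar runs (257,228)–(353,220), the tray is near (302,195), and the arm is at lower left. The red-capped look-alike is at (220,236) and the beaker at (228,202). Next I'll measure the bar and tray.

```bash
cat > h.py <<'E'
import numpy as np, cv2
from bench import ctrl
def ray(n,uv):
    p=ctrl.camera_params(n);P=p["pose"]
    d=np.array([(uv[0]-p["cx"])/p["fx"],-(uv[1]-p["cy"])/p["fy"],-1.])
    return P[:3,3],P[:3,:3]@d
def onz(n,uv,z):
    o,d=ray(n,uv); return o+d*(z-o[2])/d[2]
def tri(a,b):
    o1,d1=ray("scene",a);o2,d2=ray("top",b)
    s=np.linalg.lstsq(np.c_[d1,-d2],o2-o1,rcond=None)[0]
    p,q=o1+s[0]*d1,o2+s[1]*d2
    return (p+q)/2,np.linalg.norm(p-q)
def blob(img,lo,hi,box):
    x0,y0,x1,y1=box
    m=cv2.inRange(cv2.cvtColor(img,cv2.COLOR_BGR2HSV),lo,hi)
    k=np.zeros_like(m);k[y0:y1,x0:x1]=m[y0:y1,x0:x1]
    n,l,s,c=cv2.connectedComponentsWithStats(k)
    i=1+np.argmax(s[1:,4]); return (l==i).astype(np.uint8),s[i]
def ends(m):
    ys,xs=np.nonzero(m);P=np.c_[xs,ys].astype(float);c=P.mean(0)
    v=np.linalg.svd(P-c,full_matrices=False)[2][0];t=(P-c)@v
    return c,c+v*t.min(),c+v*t.max()
G=((55,90,25),(90,255,255)); B=((105,120,40),(130,255,255))
E
python3 - <<'E'
from h import *
I={n:cv2.imread(f"pics/{n}0.png") for n in("scene","top")}
bx={"scene":(270,130,345,220),"top":(245,205,365,240)}
e={}
for n in I:
    m,s=blob(I[n],*G,bx[n]);e[n]=ends(m);print(n,s,*[x.round(1) for x in e[n]])
sc=sorted(e["scene"][1:],key=lambda p:p[0]); tp=sorted(e["top"][1:],key=lambda p:p[0])
# right end(world -y): top larger u; scene smaller u
R=tri(sc[0],tp[1]);L=tri(sc[1],tp[0]);print("R",R,"L",L,np.linalg.norm(R[0]-L[0]))
for n in I: 
    c=[onz(n,p,.130) for p in e[n][1:]]; print(n,c,np.linalg.norm(c[0]-c[1]))
m,s=blob(I["top"],*B,(260,165,345,230));print("tray",s)
r=cv2.minAreaRect(max(cv2.findContours(m,0,1)[0],key=len));print(r)
for p in cv2.boxPoints(r): print(p,onz("top",p,.056))
v=[cv2.resize(I["top"][120:250,240:370],None,fx=4.4,fy=4.4,interpolation=2)]
cv2.imwrite("pics/topc.png",v[0])
cv2.imwrite("pics/scc.png",cv2.resize(I["scene"][120:260,270:420],None,fx=4.2,fy=4.2))
E
```

```text
scene [286 139  42  64 296] [306.6 172. ] [326.6 139.4] [287.6 203. ]
top [257 218  94  15 399] [303.5 224.7] [350.2 219.8] [256.8 229.7]
R (array([ 0.53683847, -0.05599989,  0.13489806]), np.float64(0.0030085921922148886)) L (array([0.50916044, 0.20628912, 0.13823798]), np.float64(0.0004357165744609236)) 0.2637664768326389
scene [array([0.50475917, 0.21490467, 0.13      ]), array([ 0.53315947, -0.05367306,  0.13      ])] 0.2700751241238983
top [array([ 0.53844723, -0.05542771,  0.13      ]), array([0.50948516, 0.20764729, 0.13      ])] 0.2646644218051287
tray [ 274  170   56   51 1847]
((301.2073059082031, 195.36587524414062), (46.270816802978516, 52.454978942871094), 83.6598129272461)
[272.58536 175.26831] [0.68182151 0.17714537 0.056     ]
[324.7195  169.47562] [0.70043635 0.01623306 0.056     ]
[329.82925 215.46344] [5.57917874e-01 4.52859031e-04 5.60000000e-02]
[277.6951  221.25613] [0.53970948 0.15824699 0.056     ]
```

View pics/topc.png

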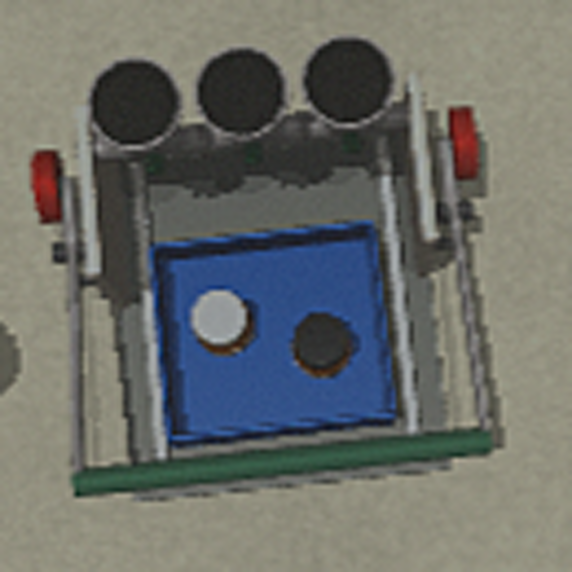

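View pics/scc.png

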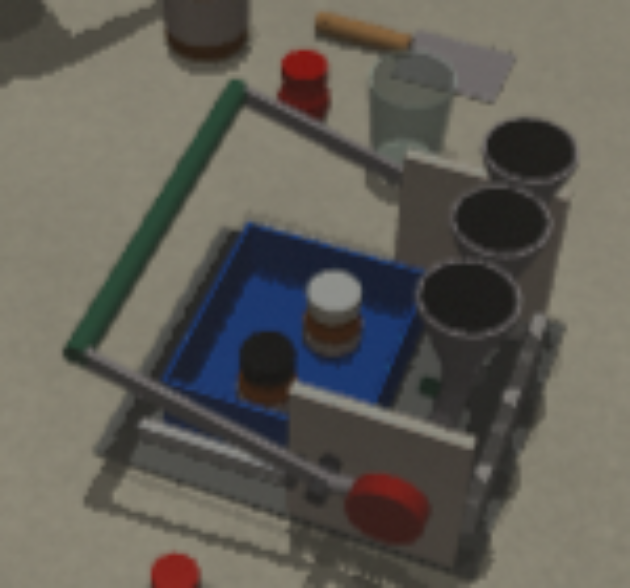

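```bash
cat >> h.py <<'E'
T=0.11
X=np.array([np.cos(T),np.sin(T),0]);Y=np.array([-np.sin(T),np.cos(T),0]);Z=np.array([0,0,1.])
H=np.array([.683,.095,0])
def W(x,y,z): return H+x*X+y*Y+z*Z
def R(down,flip=1):  # tool y axis forward, 'down' deg below horizontal; jaw x along station y
    a=np.radians(down); ty=np.cos(a)*X-np.sin(a)*Z; tx=flip*Y
    return np.c_[tx,ty,np.cross(tx,ty)]
E
python3 - <<'E'
from h import *
print(ctrl.current_eef_rot().round(2))
for d in (20,30,40,50,60,70):
  for f in(1,-1):
    o=[]
    for p in((-.26,0,.32),(-.24,0,.07),(-.19,0,.07),(-.13,0,.09),(-.03,0,.22),(-.2,0,.03),(-.14,0,.03),(-.05,0,.03)):
        try:q=ctrl.ik(W(*p),R(d,f))
        except Exception as e:q=None
        o.append(None if q is None else np.round(q).astype(int).tolist())
    print(d,f,o)
I=cv2.imread("pics/top0.png")
print("reagent cap",onz("top",(189,278),.14),"wash cap",onz("top",(387,175),.13))
E
```

```text
[[ 0.39 -0.   -0.92]
 [ 0.92 -0.    0.39]
 [-0.   -1.    0.  ]]
20 1 [None, None, None, [-4, 77, 150, 169, 116, 82], [-1, 36, 131, 172, 57, 92], None, [-4, 89, 147, 168, 126, 79], [-1, 70, 133, 173, 93, 87]]
20 -1 [None, None, None, [-4, 77, 150, 169, 116, -98], [-1, 36, 131, 172, 57, -88], None, [-4, 89, 147, 168, 126, -101], [-1, 70, 133, 173, 93, -93]]
30 1 [[-13, -8, 142, 125, 21, 133], None, None, [-3, 58, 145, 172, 82, 86], [0, 27, 125, 169, 32, 96], None, [-3, 73, 146, 172, 99, 84], [-1, 59, 131, 174, 70, 89]]
30 -1 [[-13, -8, 142, 125, 21, -47], None, None, [-3, 58, 145, 172, 82, -94], [0, 27, 125, 169, 32, -84], None, [-3, 73, 146, 172, 99, -96], [-1, 59, 131, 174, 70, -91]]
40 1 [[-9, -12, 132, 46, 16, -144], None, [-4, 55, 150, 172, 75, 86], [-2, 42, 138, 172, 49, 90], [0, 21, 117, 151, 9, 115], None, [-2, 56, 140, 173, 66, 88], [0, 49, 126, 173, 45, 91]]
40 -1 [[-9, -12, 132, 46, 16, 36], None, [-4, 55, 150, 172, 75, -94], [-2, 42, 138, 172, 49, -90], [0, 21, 117, 151, 9, -65], None, [-2, 56, 140, 173, 66, -92], [0, 49, 126, 173, 45, -89]]
50 1 [[-5, -12, 123, 15, 30, -11
[... 588 characters left out ...]
36, 124, 164, 11, 101], None]
60 -1 [[-3, -9, 115, 7, 44, 77], [-2, 29, 137, 165, 17, -83], [-1, 29, 130, 159, 10, -75], None, [2, 20, 100, 5, 31, 82], [-1, 37, 133, 169, 20, -86], [0, 36, 124, 164, 11, -79], None]
70 1 [[-1, -4, 107, 3, 57, -99], [-1, 25, 128, 18, 8, -115], [0, 27, 121, 10, 13, -105], [1, 27, 112, 5, 21, -100], [2, 22, 90, 2, 47, -95], None, [1, 34, 116, 10, 11, -105], [2, 37, 103, 4, 20, -98]]
70 -1 [[-1, -4, 107, 3, 57, 81], [-1, 25, 128, 18, 8, 65], [0, 27, 121, 10, 13, 75], [1, 27, 112, 5, 21, 80], [2, 22, 90, 2, 47, 85], None, [1, 34, 116, 10, 11, 75], [2, 37, 103, 4, 20, 82]]
reagent cap [0.37590429 0.38801345 0.14      ] wash cap [ 0.66751818 -0.16191249  0.13      ]
```

The crops show the bar spanning both arms, with the tray centred between the rails behind it. Both jars are standing, at crop (220,320) and (322,345). Next I'll check reach along the arc path.

```bash
cat >> h.py <<'E'
def arc(e,tilt,off=.025,past=.03,r=.17):
    a=np.radians(tilt); n=np.array([np.sin(a),np.cos(a)]); t=np.array([np.cos(a),-np.sin(a)])
    b=np.array([-r*np.cos(e),.08+r*np.sin(e)])
    p=b-off*n+past*t
    return W(p[0],0,p[1])
E
python3 - <<'E'
from h import *
def s(p,o):
    q=ctrl.ik(p,o); return None if q is None else np.round(q).astype(int).tolist()
print("approach")
for t in (35,40,45):
  for past in(.03,-.01,-.03,-.06,-.10): print(t,past,arc(.3,t,.045,past).round(3),s(arc(.3,t,.045,past),R(t,-1)))
print("arc")
for t in (30,35,40,45):
  for e in(.3,.5,.7,.9,1.05,1.2): print(t,e,s(arc(e,t),R(t,-1)))
print("high")
for t in (35,40,45):
  for x,z in((-.26,.32),(-.22,.3),(-.24,.25),(-.24,.2)): print(t,x,z,s(W(x,0,z),R(t,-1)))
E
```

```text
approach
35 0.03 [0.52  0.077 0.076] [-4, 59, 148, 172, 82, -94]
35 -0.01 [0.488 0.073 0.099] None
35 -0.03 [0.471 0.072 0.111] None
35 -0.06 [0.447 0.069 0.128] None
35 -0.1 [0.414 0.065 0.151] None
40 0.03 [0.516 0.077 0.076] [-3, 49, 145, 172, 64, -92]
40 -0.01 [0.485 0.073 0.102] [-4, 47, 150, 171, 67, -93]
40 -0.03 [0.47  0.071 0.115] [-5, 47, 152, 171, 69, -94]
40 -0.06 [0.447 0.069 0.134] None
40 -0.1 [0.417 0.066 0.16 ] None
45 0.03 [0.511 0.076 0.077] [-2, 41, 141, 172, 47, -90]
45 -0.01 [0.483 0.073 0.105] [-3, 36, 144, 170, 45, -90]
45 -0.03 [0.469 0.071 0.12 ] [-4, 33, 146, 169, 44, -90]
45 -0.06 [0.448 0.069 0.141] [-5, 28, 147, 167, 40, -89]
45 -0.1 [0.42  0.066 0.169] [-7, 19, 148, 163, 33, -85]
arc
30 0.3 [-4, 61, 149, 171, 90, -95]
30 0.5 [-3, 50, 145, 172, 75, -93]
30 0.7 [-2, 40, 141, 171, 61, -90]
30 0.9 [-2, 34, 136, 171, 50, -88]
30 1.05 [-1, 31, 132, 171, 43, -87]
30 1.2 [-1, 29, 128, 170, 37, -86]
35 0.3 [-3, 52, 146, 172, 72, -93]
35 0.5 [-3, 42, 142, 171, 58, -91]
35 0.7 [-2, 34, 137, 171, 46, -88]
35 0.9 [-1, 29, 132, 169, 36, -86]
35 1.05 [-1, 27, 129, 168
[... 207 characters left out ...]
64, 19, -79]
40 1.2 [0, 23, 121, 161, 15, -75]
45 0.3 [-2, 37, 138, 171, 40, -89]
45 0.5 [-2, 30, 134, 169, 29, -86]
45 0.7 [-1, 25, 130, 165, 20, -81]
45 0.9 [-1, 22, 125, 158, 13, -73]
45 1.05 [0, 21, 121, 147, 8, -62]
45 1.2 None
high
35 -0.26 0.32 [-11, -11, 137, 88, 14, -8]
35 -0.22 0.3 [-7, -2, 136, 126, 13, -45]
35 -0.24 0.25 [-8, 8, 145, 155, 29, -76]
35 -0.24 0.2 None
40 -0.26 0.32 [-9, -12, 132, 46, 16, 36]
40 -0.22 0.3 [-5, -4, 131, 68, 10, 15]
40 -0.24 0.25 [-7, 3, 140, 138, 15, -58]
40 -0.24 0.2 [-7, 17, 146, 162, 34, -83]
45 -0.26 0.32 [-7, -12, 127, 25, 22, 58]
45 -0.22 0.3 [-4, -5, 127, 29, 16, 55]
45 -0.24 0.25 [-5, 0, 135, 83, 8, -2]
45 -0.24 0.2 [-5, 11, 141, 152, 18, -71]
```

```bash
python3 - <<'E'
from h import *
p=ctrl.current_tool_pos(); ctrl.move_l([p[0],p[1],.33],vel=.25)
ctrl.command_gripper(0.0)
ctrl.goto(W(-.26,0,.32),R(40,-1))
ctrl.goto(arc(.3,45,.045,-.10),R(45,-1))
print(ctrl.current_tool_pos(),ctrl.current_q(),ctrl.current_t(),ctrl.current_grip_width())
for n in("scene","top"): cv2.imwrite(f"pics/{n}1.png",ctrl.read_camera(n))
E
```

```text
[0.41991658 0.06614073 0.16930392] [ -7.12786151  19.48318713 148.20675009 162.46023013  33.16069138
 -84.7734509 ] 5.9083 0.00155824140777096
```

View pics/scene1.png

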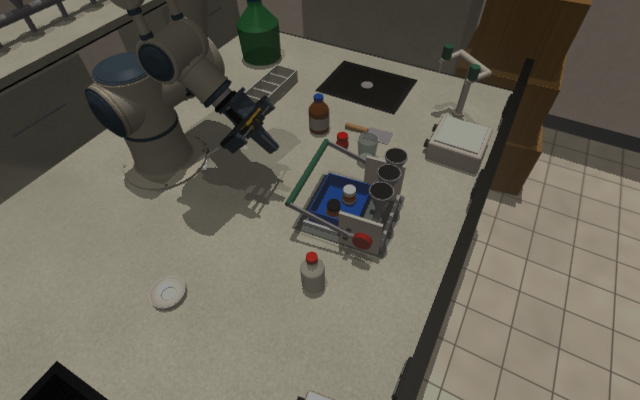

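The gripper is shut and in front of the bar, with its tip near (272,150) pointing forward and down. Nothing has been disturbed, so I'll slide under the bar and push it up along its arc.

```bash
python3 - <<'E'
from h import *
f=ctrl.current_contact_force
c=ctrl.move_l(arc(.3,45,.045,.03),vel=.12,contact_N=6); print(c,ctrl.current_tool_pos().round(3),f().round(1))
if not c:
    ctrl.move_l(arc(.3,40,.035,.03),vel=.1,ori=R(40,-1)); print(f().round(1))
    for e in(.4,.55,.7,.85,1.0,1.1,1.2):
        ctrl.move_l(arc(e,40,.022,.03),vel=.12,ori=R(40,-1)); print(e,f().round(1))
    ctrl.sleep(.6)
print(ctrl.current_t())
for n in("scene","top"): cv2.imwrite(f"pics/{n}2.png",ctrl.read_camera(n))
E
```

```text
False [0.511 0.076 0.078] [-0.2 -0.9  0.2]
[-0.2 -0.1 -0.3]
0.4 [-0.6  0.5 -1. ]
0.55 [-0.6 -0.3 -0.8]
0.7 [-0.4 -0.1 -0.3]
0.85 [ 0.1 -0.8  0.2]
1.0 [-0.2  0.1  0. ]
1.1 [1. 1. 0.]
1.2 [ 0.5  1.  -0.3]
10.5917
```

View pics/scene2.png

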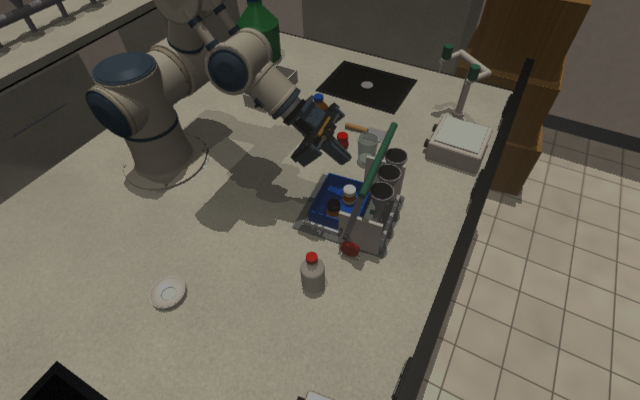

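The bar is now raised against its stop, from about (395,125) to (363,195). The tray and both jars are unmoved, and the tip at (345,160) is clear of the bar. Next I'll retract to the front of the tray and recheck.

```bash
python3 - <<'E'
from h import *
def s(p,o):
    q=ctrl.ik(p,o); return None if q is None else np.round(q).astype(int).tolist()
ctrl.move_l(W(-.19,0,.20),vel=.2,ori=R(40,-1))
print(s(W(-.19,0,.10),R(50,-1)),s(W(-.19,0,.022),R(50,-1)),s(W(-.06,0,.022),R(50,-1)))
ctrl.move_l(W(-.19,0,.10),vel=.15,ori=R(50,-1))
ctrl.move_l(W(-.19,0,.022),vel=.12,contact_N=6)
print(ctrl.current_tool_pos(),ctrl.current_contact_force().round(1),ctrl.current_t())
I=ctrl.read_camera("top");cv2.imwrite("pics/top3.png",I)
m,sx=blob(I,*B,(255,160,350,235));r=cv2.minAreaRect(max(cv2.findContours(m,0,1)[0],key=len));print(r)
for p in cv2.boxPoints(r):
    w=onz("top",p,.056)-H; print(w@X,w@Y)
cv2.imwrite("pics/top3c.png",cv2.resize(I[110:260,230:380],None,fx=4,fy=4))
E
```

```text
[-2, 31, 138, 168, 28, -86] [-2, 49, 141, 173, 50, -92] [1, 43, 121, 171, 24, -86]
[0.49419197 0.07413765 0.02267246] [-0.5  1.   0.3] 13.1417
((300.9451904296875, 188.97947692871094), (33.55147171020508, 51.71428680419922), 83.9909896850586)
0.008384746666705332 0.0789727454731834
0.008266066118100442 -0.08073305898653833
-0.09625457920788616 -0.08016377217115513
-0.09611794013442362 0.07728189032057524
```

View pics/top3c.png

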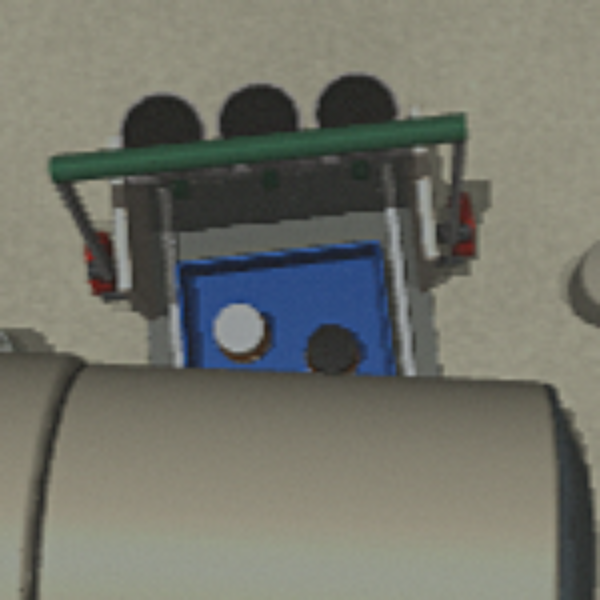

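The guard stays up. The tray's back wall is at station x ≈ +8 mm, about 72 mm short of the stop, and it is square with the rails. Now the push.

```bash
python3 - <<'E'
from h import *
f=ctrl.current_contact_force
def st():
    w=ctrl.current_tool_pos()-H; return (w@X).round(4),(w@Y).round(4),w[2].round(4),f().round(1).tolist(),ctrl.current_t()
print(ctrl.move_l(W(-.15,0,.022),vel=.06,contact_N=10),st())
print(ctrl.move_l(W(-.085,0,.022),vel=.05,contact_N=20),st())
print(ctrl.move_l(W(-.055,0,.022),vel=.02,contact_N=9),st())
for n in("scene","top"):
    I=ctrl.read_camera(n);cv2.imwrite(f"pics/{n}4.png",I)
cv2.imwrite("pics/s4c.png",cv2.resize(cv2.imread("pics/scene4.png")[110:260,270:420],None,fx=4,fy=4))
I=cv2.imread("pics/top4.png");cv2.imwrite("pics/t4c.png",cv2.resize(I[110:260,230:380],None,fx=4,fy=4))
E
```

```text
False (np.float64(-0.1504), np.float64(0.0001), np.float64(0.0221), [-0.1, 0.4, -1.2], 14.0083)
False (np.float64(-0.0851), np.float64(-0.0), np.float64(0.022), [0.4, 1.4, -0.5], 15.4583)
True (np.float64(-0.0723), np.float64(0.0001), np.float64(0.0214), [-4.2, -0.5, 2.1], 16.2667)
```

View pics/s4c.png

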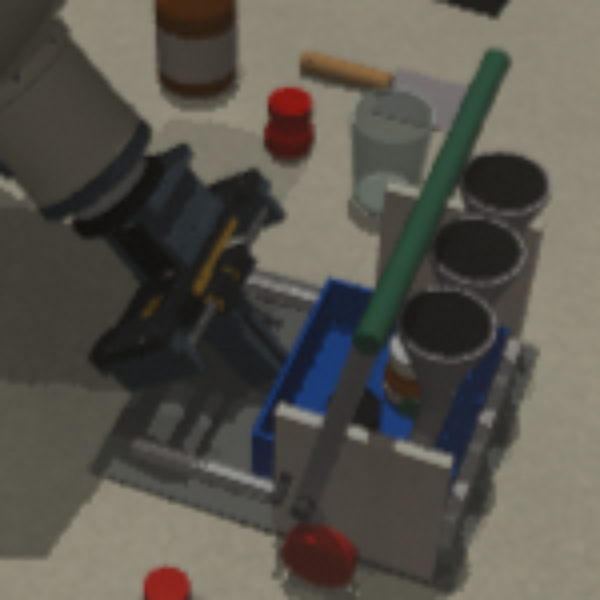

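View pics/t4c.png

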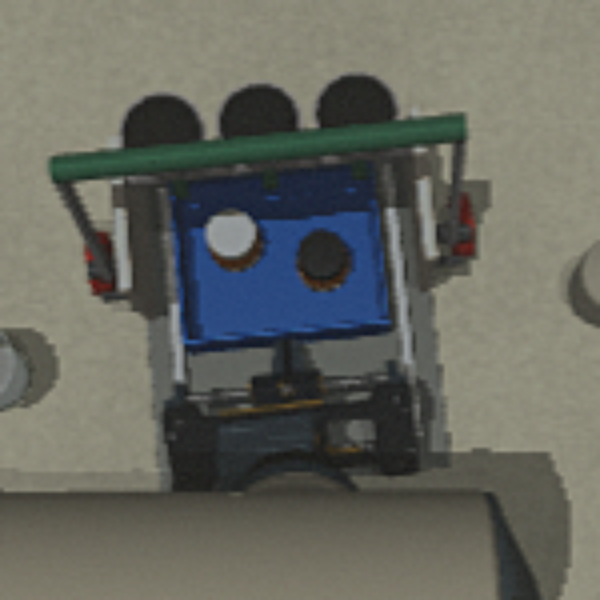

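Contact came at tool x = −72 mm, where home was predicted. The jars are upright at crop (232,235) and (323,253). I'll press once more to confirm it's seated, then retract and measure.

```bash
python3 - <<'E'
from h import *
f=ctrl.current_contact_force
def st():
    w=ctrl.current_tool_pos()-H; return (w@X).round(4),f().round(1).tolist(),ctrl.current_t()
print(ctrl.move_l(W(-.055,0,.022),vel=.02,contact_N=15),st())
ctrl.sleep(.3);print(st())
ctrl.move_l(W(-.16,0,.022),vel=.12);
ctrl.move_l(W(-.22,0,.16),vel=.2);print(st())
for n in("scene","top"):
    I=ctrl.read_camera(n);cv2.imwrite(f"pics/{n}5.png",I)
m,sx=blob(I,*B,(255,145,350,235));r=cv2.minAreaRect(max(cv2.findContours(m,0,1)[0],key=len));print(r)
for p in cv2.boxPoints(r):
    w=onz("top",p,.056)-H; print(w@X,w@Y)
cv2.imwrite("pics/s5c.png",cv2.resize(cv2.imread("pics/scene5.png")[110:260,270:420],None,fx=4,fy=4))
cv2.imwrite("pics/t5c.png",cv2.resize(I[110:260,230:380],None,fx=4,fy=4))
E
```

```text
True (np.float64(-0.0723), [-4.4, -1.2, 3.0], 16.7083)
(np.float64(-0.0723), [-5.3, 0.1, 2.7], 17.0083)
(np.float64(-0.2197), [0.4, 1.2, 0.3], 18.8667)
((299.2547302246094, 174.5441436767578), (41.40587615966797, 51.95265197753906), 83.8844985961914)
0.06701789355768388 0.08094103527107138
0.06721903774557544 -0.08077600592485558
-0.06338662278292018 -0.08030485610984989
-0.06355412868716448 0.07857525381540137
```

View pics/s5c.png

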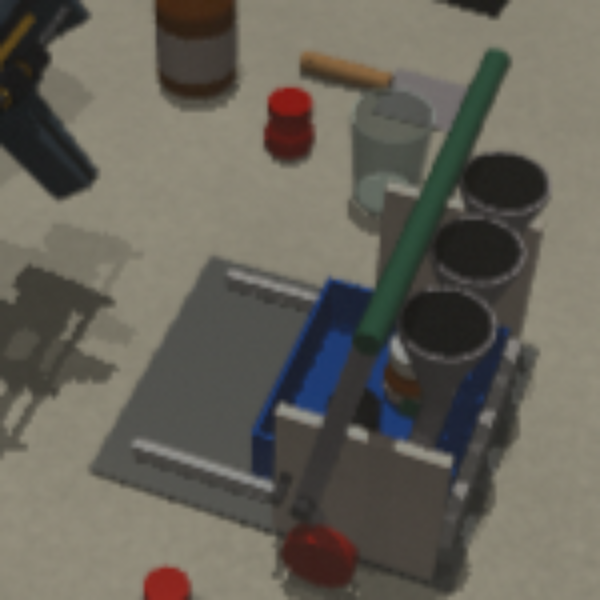

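View pics/t5c.png

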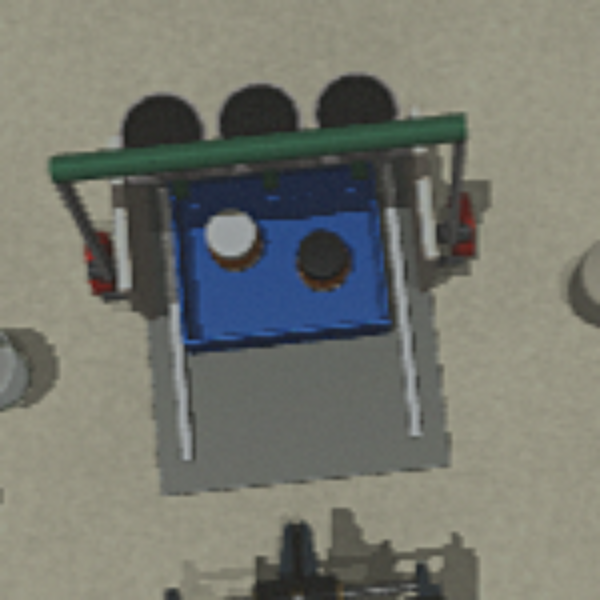

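View pics/top5.png

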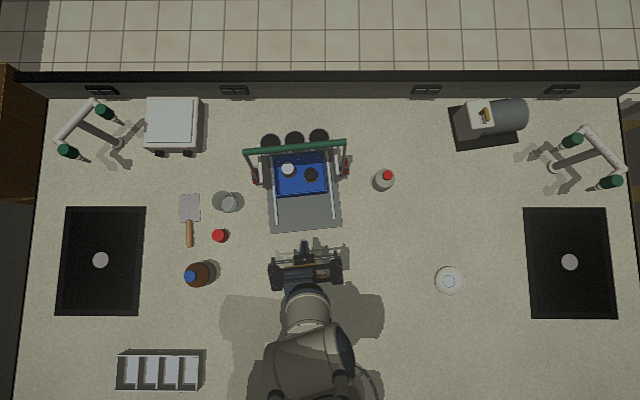

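The guard is up, the tray is back, both jars are upright, and the side items haven't moved. The front edge reads −63.5 mm against the expected −60 mm, with about 2 mm of that being mask bias. I'll check it against the base plate's front edge, which sits at −170 mm.

```bash
python3 - <<'E'
from h import *
I=cv2.imread("pics/top5.png"); hsv=cv2.cvtColor(I,cv2.COLOR_BGR2HSV)
g=cv2.cvtColor(I,cv2.COLOR_BGR2GRAY).astype(float); b=I[...,0].astype(float)-I[...,2]
from scipy.ndimage import map_coordinates as mc
pr=ctrl.camera_params("top");Pi=np.linalg.inv(pr["pose"])
def pix(w):
    c=Pi@np.r_[w,1]; return np.array([pr["cx"]+pr["fx"]*c[0]/-c[2],pr["cy"]+pr["fy"]*c[1]/c[2]])
def edge(im,z,x0,x1,ys):
    xs=np.arange(x0,x1,.0005);o=[]
    for y in ys:
        uv=np.array([pix(W(x,y,z)) for x in xs]); v=mc(im,[uv[:,1],uv[:,0]],order=1)
        d=np.abs(np.gradient(np.convolve(v,np.ones(5)/5,'same')))[6:-6]; o.append(xs[6+np.argmax(d)])
    return np.round(np.array(o)*1e3,1)
ys=(-.06,-.04,-.02,.03,.05,.065)
print("plate front",edge(g,.006,-.19,-.145,(-.06,-.04,-.02,.02,.04,.06)))
print("tray front top (blue onset)",edge(b,.056,-.085,-.045,ys))
E
```

```text
plate front [-169. -167. -168. -167. -168. -169.]
tray front top (blue onset) [-55.5 -56.5 -57.5 -55.  -56.  -57.5]
```

The plate-relative gap of about 111 mm against 110 mm agrees with home to 1–2 mm. There's time for one firmer push, which will rule out the tray having stuck just short of the stop.

```bash
python3 - <<'E'
from h import *
f=ctrl.current_contact_force
def st():
    w=ctrl.current_tool_pos()-H; return (w@X).round(4),f().round(1).tolist(),ctrl.current_t()
ctrl.move_l(W(-.16,0,.022),vel=.2)
ctrl.move_l(W(-.082,0,.022),vel=.12,contact_N=10)
print(ctrl.move_l(W(-.06,0,.022),vel=.02,contact_N=6),st())
print(ctrl.move_l(W(-.06,0,.022),vel=.02,contact_N=22),st())
ctrl.move_l(W(-.16,0,.022),vel=.15);ctrl.move_l(W(-.22,0,.16),vel=.2)
for n in("scene","top"):
    I=ctrl.read_camera(n);cv2.imwrite(f"pics/{n}6.png",I)
a=cv2.imread("pics/top6.png");o=cv2.imread("pics/top5.png");print(cv2.absdiff(a,o)[120:232,180:400].max())
m,sx=blob(I,*B,(255,145,350,235));r=cv2.minAreaRect(max(cv2.findContours(m,0,1)[0],key=len));print(r,st())
cv2.imwrite("pics/c6.png",cv2.resize(np.hstack([a[110:260,230:380],cv2.imread("pics/scene6.png")[110:260,270:420]]),None,fx=2.6,fy=2.6))
E
```

```text
True (np.float64(-0.0724), [-4.2, 0.4, 2.7], 21.375)
True (np.float64(-0.0723), [-5.1, -0.6, 4.1], 21.6917)
12
((299.1917724609375, 173.82191467285156), (39.78022003173828, 51.92365264892578), 83.9909896850586) (np.float64(-0.2199), [-0.5, -0.6, 0.1], 23.5833)
```

View pics/c6.png

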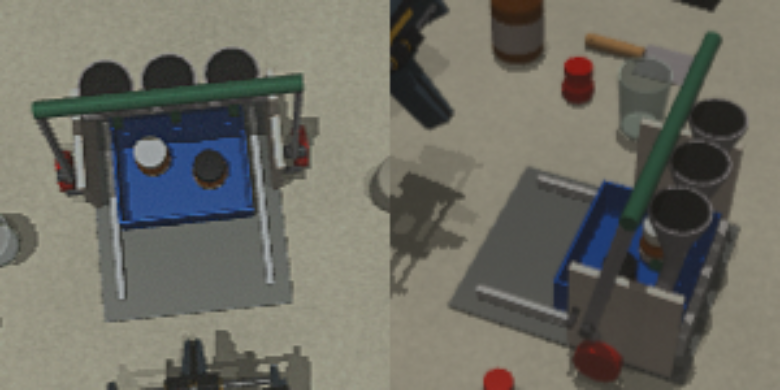

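A 22 N press met a rigid stop at the same place (−72.3 mm), and the picture has not changed beyond noise. The guard is up, the jars are upright and the arm is clear.

```bash
python3 -c "
from bench import ctrl
ctrl.sign_off();print(ctrl.current_t())"
```

```text
the job is handed in; nothing more can be done
the job is handed in; nothing more can be done
```

I raised the green guard bar with the shut fingertips until it tipped over to its stop. It stayed up by itself in every later picture. I then pushed the blue tray straight back by the middle of its front wall, about 72 mm, to the rear stop, and handed the job in at about 24 s.

**Tray home:** The tray met a rigid stop at the predicted position (tool at −72.3 mm, expected −72 mm). It did not move when I pressed again with the stop threshold set at 22 N.

**Disagreement in the position checks:** The colour mask first put the tray's front edge at −63.5 mm, where home is −60 mm. About 2 mm of that is the mask reading wide. Measured against the base plate's front edge, the gap was about 111 mm, where home is 110 mm. So the images agree with home to 1–2 mm.

**Everything else:** Both jars stayed upright, the other items looked unmoved in the pictures, and the arm was clear of everything at the end.

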